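# Close a pinwheel layer of cartons on a nursery pallet slab

### The job

Finish the layer of four cartons on the black slab as a pinwheel, each carton's end butting snugly against the side of the next so that a square hole is left in the middle. First push the stray carton on the slab home, against the end of the carton by the side lip and against that lip; then fetch the spare carton from the bench and close the layer with it, snug against both its neighbours. Leave the two cartons already in the corner of the lips where they are, and leave the pot, bottle and trowel alone.

Things in the scene. Friction and masses are not known exactly. Their poses are not given: they have to be found in the camera images.
- slab: black plastic pallet slab fixed on the bench; deck 28 mm above the bench, from x = -150 to +100 and y = -125 to +100 mm. Origin: at bench level under the centre of the 180 x 180 mm layer; x points away from the robot (give or take its yaw), y left, z up. Lips 14 mm above the deck along the far edge (inner face at x = +91 mm) and left edge (y = +91 mm); near and right edges open
- stray_place (a point): point on the deck under the centre of the stray carton's place, slab frame (-60, 30) mm; axes as the slab's. There the carton lies lengthways along the slab's y, its far long side against the near end of the side carton, its left end at the left lip
- spare_place (a point): point on the deck under the centre of the spare carton's place, slab frame (-30, -60) mm; axes as the slab's. There the carton lies lengthways along the slab's x, its far end against the near long side of the far carton, the near half of its left side against the right end of the stray carton
- side_carton: plain brown cardboard carton with paper tape along its top, 120 (its x) x 60 (its y) x 55 mm high, about 0.3 kg; rigid, slides under a push of 1 to 4 N; origin at the centre of its underside. Already in place on the slab, along the left lip with its far end at the far lip: centre at (30, 60) mm in the slab frame, length along the slab's x
- far_carton: plain brown cardboard carton with paper tape along its top, 120 (its x) x 60 (its y) x 55 mm high, about 0.3 kg; rigid, slides under a push of 1 to 4 N; origin at the centre of its underside. Already in place on the slab, along the far lip, its left end against the side carton: centre at (60, -30) mm in the slab frame, length along the slab's y
- stray_carton: plain brown cardboard carton with paper tape along its top, 120 (its x) x 60 (its y) x 55 mm high, about 0.3 kg; rigid, slides under a push of 1 to 4 N; origin at the centre of its underside. Stands on the near half of the slab, some 20 to 40 mm too near and 10 to 30 mm too far right of its place, slightly askew, its length roughly along the slab's y
- spare_carton: plain brown cardboard carton with paper tape along its top, 120 (its x) x 60 (its y) x 55 mm high, about 0.3 kg; rigid, slides under a push of 1 to 4 N; origin at the centre of its underside. Stands on the bench to the left or the right of the slab, turned any way
- pot: bystander: grey plant pot, 90 mm wide and 85 mm high, with a seedling reaching about 140 mm; stands on the bench at the other side of the slab; origin at the centre of its underside
- bottle: bystander: white bottle, 66 mm wide, 170 mm high, standing on the bench well to the left of the slab; origin at the centre of its underside
- trowel: bystander: hand trowel lying on the bench well to the right of the slab, 265 mm long, along its x; origin at the blade end of the handle, on the bench
There are look-alikes about, which are no part of the job. Leave any turquoise look-alike of the stray_carton alone.

How it is judged:
On the way:
1. the stray carton is home: in its place in the pinwheel within 6 mm and 3.4 degrees (x of stray_carton in the frame of slab between -0.066 and -0.054 m and y of stray_carton in the frame of slab between 0.024 and 0.036 m and z of stray_carton in the frame of slab between 0.024 and 0.032 m and angle between the x axis of stray_carton and the y axis of slab, either way round below 0.06 rad and angle between stray_carton's own z axis and vertical below 0.06 rad), for 0.2 s.
At the end, for the whole second after the job is handed in: All four cartons lie flat on the slab's deck at rest, each within 6 mm (along each slab axis) and 3.4 degrees of its place in the pinwheel (all of step 1 and x of side_carton in the frame of slab between 0.024 and 0.036 m and y of side_carton in the frame of slab between 0.054 and 0.066 m and z of side_carton in the frame of slab between 0.024 and 0.032 m and angle between the x axis of each of side_carton, spare_carton and the x axis of slab, either way round below 0.06 rad and angle between each of side_carton, far_carton, spare_carton's own z axis and vertical below 0.06 rad and x of far_carton in the frame of slab between 0.054 and 0.066 m and y of far_carton in the frame of slab between -0.0365 and -0.0245 m and z of far_carton in the frame of slab between 0.024 and 0.032 m and angle between the x axis of far_carton and the y axis of slab, either way round below 0.06 rad and x of spare_carton in the frame of slab between -0.036 and -0.024 m and y of spare_carton in the frame of slab between -0.066 and -0.054 m and z of spare_carton in the frame of slab between 0.024 and 0.032 m and linear speed of each of side_carton, far_carton, stray_carton, spare_carton below 0.01 m/s); the robot touches nothing.
It fails at once if one of the two cartons already in place is shoved more than 12 mm or tipped (distance of any of side_carton, far_carton from where it was at the start of the episode above 0.012 m or angle between any of side_carton, far_carton's own z axis and vertical above 0.3 rad).
It fails at once if the pot, bottle or trowel is moved more than 25 mm (distance of any of pot, bottle, trowel from where it was at the start of the episode above 0.025 m).
It also fails if it takes over 72 s, if anything falls off the work surface, if the arm or the gripper's body presses on something with over 40 N, if the wrist force passes 120 N, or if a joint passes its speed limit or range.

### The arm

A 7-joint arm with a two-finger parallel gripper is mounted at the origin on the work surface. World frame = base frame: x ahead of the robot, y to its left, z up, the work surface at z = 0. Lengths are in m, angles in rad, forces in N, time in s.
With the tool pointing down it reaches from about 0.35 to 0.9 m from the base axis. Payload 19.9 kg.
Tool frame: the origin (TCP) lies at the very end of the fingers, on their centre line; the grasp point (between the pads) lies 19 mm behind it; z points along the fingers, y is the line along which they close (so a half turn about z gives the same grasp; the last joint's range is limited). The gripper opens to 94 mm and grips with 3 to 60 N. Pads are 16 mm wide; open, the fingers measure 119 mm over their backs; the gripper's body (75 mm by 177 mm) begins 78 mm behind the grasp point.
Start: joints at [1.22, 0.417, -0.01, 1.614, 0.005, 1.111, -0.053], TCP at [0.191, -0.595, 0.205] pointing down, gripper open.
Joint ranges: [-2.81, 2.81], [-0.39, 2.02], [-1.27, 1.25], [0.06, 2.57], [-1.19, 4.33], [0.19, 2], [-2.82, 2.82]. Speed limits (rad/s): [1.89, 1.89, 2.39, 2.39, 3.01, 3.01, 3.01].

### API

Orientations are given as a unit quaternion [w, x, y, z].
In Python, from bench import status, cams, job gives the robot as it stands.
- The arm moves only by the tool step_arm, never from a script. Its argument "moves" is a list of rows, each a list of 7 numbers: the shift along the world's x, y, z scaled (see below), then the turn, a rotation vector about the world's x, y, z scaled (see below), then the opening, from 0 (shut) to 1 (fully open). A call has exactly 10 rows; each row is the pose to reach, as a shift and turn from the pose commanded when the call began; what a row does not reach only later rows make up. The controller multiplies each number of a shift by 0.2 m and each number of a turn by 120 degrees. A row lasts 1/10 s, in which the tool goes at most 50 mm and 8.59 degrees, less where a joint would pass 70% of its speed; a pose out of reach is approached as far as the arm can. A call with a number of a shift or a turn outside -1 to 1 is refused whole. A call with a gripper value outside its range is refused whole. The fingers move at their own pace and stop on an object; "grip_force" is the grip in N (left out, the last holds). Time passes only in rows, so rows that repeat a pose let the fingers close, or fill a call up. It gives the time, the measured TCP pose, the force, the opening and the grip force at its end, in the units of the state.
- status.get_state(): the state, without advancing time (a new reading comes with each control period).
- cams.camera(name): name is "scene" or "top" or "wrist"; returns the picture (420x560x3 uint8, blue, green, red); there is no depth.
- cams.calibration(name): a dict with "K" (3x3 intrinsics, pixels), "R" (3x3) and "t" (3): a world point X has camera coordinates R X + t. Camera axes: x right, y down, z forward; pixel columns grow to the right and rows downward; lengths in m; the calibration is good to about 2 mm. A picture is of the moment at which its call begins: read the wrist's pose just before it. calibration takes no time and is no camera call; for the wrist camera it gives the pose at the moment of the call.
- job.job_done(): hands the job in; it is judged then, once.
The state is a dict: "time": time; "joint_pos": joint angles; "joint_velocities": joint speeds; "tau": joint torques, N m; "tool_pos": TCP position; "eef_rot": TCP orientation; "wrist_force": force on the tool from outside, world axes, zero at the start; "wrist_torque": the same for the moment, N m; "gripper_width": finger opening in m; "gripper_force": force on a finger pad.
Only numpy, scipy, OpenCV 4.12 (cv2) and the standard library are available. Lean on these libraries where they do the work, as an engineer would, in place of code of your own. Each camera call takes 0.05 s, during which the arm holds its last target. There are 200 camera calls.

## Working session

There is one attempt and no reset: what is moved stays moved. The work goes in short steps, Python scripts to look and compute and a tool call to move; the robot and the scene stay as the last step left them, time stands still between calls to the robot, and variables do not carry over. Pictures are saved under pics/ and viewed, at most 10 in all, crops included, and the job is handed in when it is done.

Besides the shell and the picture viewer there is one more tool, called after "Emit:" in YAML: its name, and indented under it one key for each argument. step_arm: Moves the arm, as the interface text tells. Its arguments: {"type":"object","properties":{"moves":{"type":"array","items":{"type":"array","items":{"type":"number","minimum":-1,"maximum":1}}},"grip_force":{"type":"number"}},"required":["moves"]}

```bash
mkdir -p pics; python3 - <<'E'
from bench import status,cams
import cv2,numpy as np
s=status.get_state();print(s['time'],s['tool_pos'],s['eef_rot'],s['gripper_width'])
for n in['top','scene']:
    im=cams.camera(n);cv2.imwrite(f'pics/{n}0.png',im)
    c=cams.calibration(n);print(n,{k:np.round(v,4).tolist() for k,v in c.items()})
E
```

```text
0.0 [ 0.19038077 -0.5948805   0.20479858] [-6.24362420e-04  9.88025792e-01  1.54287461e-01 -1.54462049e-04] 0.09411138914014602
top {'K': [[469.4261, 0.0, 278.6432], [0.0, 469.4261, 209.7194], [0.0, 0.0, 1.0]], 'R': [[-0.0216, -0.9996, -0.02], [-0.9967, 0.0231, -0.0784], [0.0789, 0.0182, -0.9967]], 't': [-0.0046, 0.636, 1.2746]}
scene {'K': [[386.9819, 0.0, 275.026], [0.0, 386.9819, 212.3145], [0.0, 0.0, 1.0]], 'R': [[0.5534, 0.8328, 0.0162], [0.6899, -0.4474, -0.5691], [-0.4666, 0.3261, -0.8221]], 't': [-0.3162, -0.4293, 1.4124]}
```

View pics/top0.png

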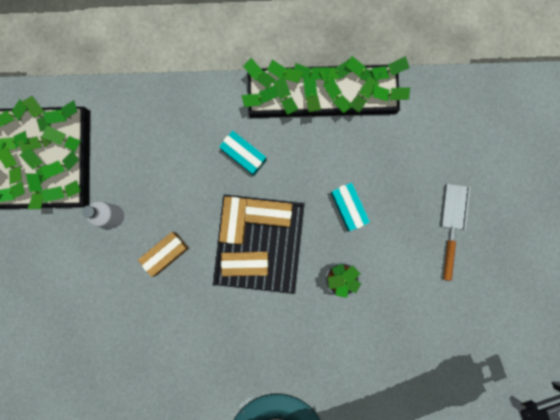

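View pics/scene0.png

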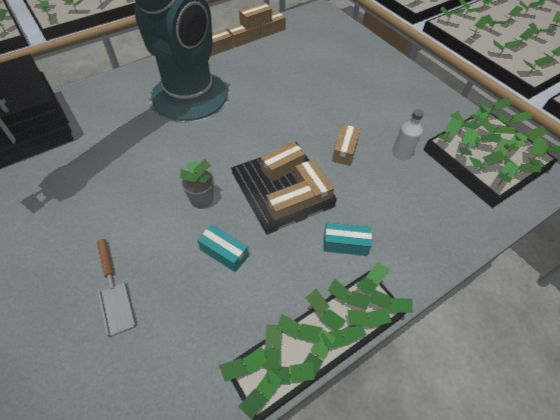

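Top view: the slab is centred near (260,245). The side carton is at (233,220), far carton at (268,212), and stray at (244,264). Candidates for the spare are the brown carton at (162,254), turquoise at (243,153) and turquoise at (350,207). I choose the brown one at (162,254). The pot is at (343,280), bottle at (100,213) and trowel at (452,230). Next is a close crop.

```bash
python3 - <<'E'
import cv2
im=cv2.imread('pics/top0.png')[185:301,130:310]
cv2.imwrite('pics/crop0.png',cv2.resize(im,None,fx=4.4,fy=4.4,interpolation=cv2.INTER_CUBIC))
E
```

```text
(no output)
```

View pics/crop0.png

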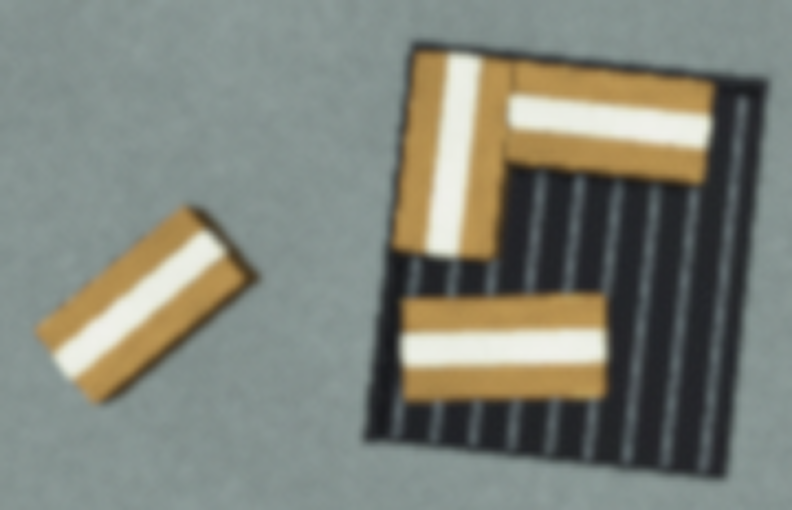

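The crop confirms it: the brown spare's top corners are at about (188,206), (245,282), (100,402) and (38,330), and the two in-place cartons sit in the lip corner. The stray is slightly askew.

```bash
cat > h.py <<'E'
import numpy as np
def unproj(c,uv,z):
    K,R,t=(np.array(c[k],float) for k in'KRt')
    C=-R.T@t; d=(R.T@np.linalg.inv(K)@np.c_[uv,np.ones(len(uv))].T).T
    return (C+d*((z-C[2])/d[:,2])[:,None])[:,:2]
def proj(c,X):
    p=(np.array(c['K'])@(np.array(c['R'])@np.array(X).T+np.array(c['t'])[:,None])).T
    return p[:,:2]/p[:,2:]
def fit(local,world):
    a,b=local-local.mean(0),world-world.mean(0)
    th=np.arctan2((a[:,0]*b[:,1]-a[:,1]*b[:,0]).sum(),(a*b).sum())
    R=np.array([[np.cos(th),-np.sin(th)],[np.sin(th),np.cos(th)]])
    o=world.mean(0)-R@local.mean(0); return o,th,R,np.abs(local@R.T+o-world).max()
E
python3 - <<'E'
from h import *
from bench import cams
c=cams.calibration('top'); f=lambda p:(np.array(p,float)+.5)/4.4-.5+[130,185]
w=unproj(c,f([(412,50),(513,62),(495,260),(392,250),(515,62),(713,84),(703,185),(507,165)]),.083)
l=np.array([(90,90),(90,30),(-30,30),(-30,90),(90,30),(90,-90),(30,-90),(30,30)])/1e3
o,th,R,e=fit(l,w);print('slab',o,np.degrees(th),e)
L=np.array([(30,60),(30,-60),(-30,-60),(-30,60)])/1e3
w=unproj(c,f([(402,298),(606,294),(606,399),(403,402)]),.083)
s=fit(L,w);print('stray',s[0],np.degrees(s[1]),s[3],'slabframe',R.T@(s[0]-o))
w=unproj(c,f([(188,206),(245,282),(100,402),(38,330)]),.055)
s=fit(L[[1,2,3,0]]@np.eye(2),w)
# long axis = p0->p3
print('spare',w.mean(0),'long axis dir',np.degrees(np.arctan2(*((w[0]-w[3])[::-1]))),np.linalg.norm(w[0]-w[3]),np.linalg.norm(w[0]-w[1]))
print('pot',unproj(c,[(343,280)],.09),'bottle',unproj(c,[(92,212)],.17))
for n,p in dict(stray_home=(-.06,.03),spare_home=(-.03,-.06)).items(): print(n,o+R@p)
E
```

```text
slab [0.56885567 0.04622283] -7.3653247174444125 0.002512605744435459
stray [0.49110565 0.07356629] -0.3020915983591964 0.001248009987730024 slabframe [-0.0806138   0.01715065]
spare [0.52117677 0.29762581] long axis dir -51.41270309520138 0.11855179606891637 0.05883752763605834
pot [[ 0.44409783 -0.18286242]] bottle [[0.62934697 0.44093246]]
stray_home [0.51319659 0.08366702]
spare_home [ 0.53141147 -0.00943624]
```

Emit:
step_arm:
  moves:
    - [0.4, 0.9, 0, 0, 0, 0.15, 1]
    - [0.4, 0.9, 0, 0, 0, 0.15, 1]
    - [0.4, 0.9, 0, 0, 0, 0.15, 1]
    - [0.4, 0.9, 0, 0, 0, 0.15, 1]
    - [0.4, 0.9, 0, 0, 0, 0.15, 1]
    - [0.4, 0.9, 0, 0, 0, 0.15, 1]
    - [0.4, 0.9, 0, 0, 0, 0.15, 1]
    - [0.4, 0.9, 0, 0, 0, 0.15, 1]
    - [0.4, 0.9, 0, 0, 0, 0.15, 1]
    - [0.4, 0.9, 0, 0, 0, 0.15, 1]

```text
time: 1.1
tool_pos: [0.2702, -0.4156, 0.2052]
eef_rot: [-0.0, 0.952, 0.307, -0.0]
wrist_force: [0.3, -0.3, -0.2]
gripper_width: 0.0939
gripper_force: 0.0
```

Emit:
step_arm:
  moves:
    - [0.4, 0.9, 0, 0, 0, 0.15, 1]
    - [0.4, 0.9, 0, 0, 0, 0.15, 1]
    - [0.4, 0.9, 0, 0, 0, 0.15, 1]
    - [0.4, 0.9, 0, 0, 0, 0.15, 1]
    - [0.4, 0.9, 0, 0, 0, 0.15, 1]
    - [0.4, 0.9, 0, 0, 0, 0.15, 1]
    - [0.4, 0.9, 0, 0, 0, 0.15, 1]
    - [0.4, 0.9, 0, 0, 0, 0.15, 1]
    - [0.4, 0.9, 0, 0, 0, 0.15, 1]
    - [0.4, 0.9, 0, 0, 0, 0.15, 1]

```text
time: 2.1
tool_pos: [0.3503, -0.2356, 0.2053]
eef_rot: [-0.0, 0.892, 0.452, -0.0]
wrist_force: [-0.3, -0.6, -0.3]
gripper_width: 0.0937
gripper_force: 0.0
```

Emit:
step_arm:
  moves:
    - [0.4, 0.9, 0, 0, 0, 0.15, 1]
    - [0.4, 0.9, 0, 0, 0, 0.15, 1]
    - [0.4, 0.9, 0, 0, 0, 0.15, 1]
    - [0.4, 0.9, 0, 0, 0, 0.15, 1]
    - [0.4, 0.9, 0, 0, 0, 0.15, 1]
    - [0.4, 0.9, 0, 0, 0, 0.15, 1]
    - [0.4, 0.9, 0, 0, 0, 0.15, 1]
    - [0.4, 0.9, 0, 0, 0, 0.15, 1]
    - [0.4, 0.9, 0, 0, 0, 0.15, 1]
    - [0.4, 0.9, 0, 0, 0, 0.15, 1]

```text
time: 3.1
tool_pos: [0.4304, -0.0558, 0.2055]
eef_rot: [0.0, 0.811, 0.586, -0.0]
wrist_force: [0.1, -0.2, -0.3]
gripper_width: 0.094
gripper_force: 0.0
```

Emit:
step_arm:
  moves:
    - [0.3, 0.555, 0, 0, 0, 0.149, 1]
    - [0.3, 0.555, 0, 0, 0, 0.149, 1]
    - [0.3, 0.555, 0, 0, 0, 0.149, 1]
    - [0.3, 0.555, 0, 0, 0, 0.149, 1]
    - [0.3, 0.555, 0, 0, 0, 0.149, 1]
    - [0.3, 0.555, 0, 0, 0, 0.149, 1]
    - [0.3, 0.555, 0, 0, 0, 0.149, 1]
    - [0.3, 0.555, 0, 0, 0, 0.149, 1]
    - [0.3, 0.555, 0, 0, 0, 0.149, 1]
    - [0.3, 0.555, 0, 0, 0, 0.149, 1]

```text
time: 4.1
tool_pos: [0.4905, 0.0555, 0.2055]
eef_rot: [0.0, 0.71, 0.705, -0.0]
wrist_force: [-0.3, -0.2, -0.5]
gripper_width: 0.0941
gripper_force: 0.0
```

```bash
python3 - <<'E'
from bench import status,cams
import cv2,numpy as np,json
s=status.get_state();c=cams.calibration('wrist');im=cams.camera('wrist')
json.dump({k:np.array(v).tolist() for k,v in c.items()},open('wrist1.json','w'))
print(s['tool_pos']);cv2.imwrite('pics/w1.png',im)
E
```

```text
[0.49051831 0.0555172  0.20549372]
```

View pics/w1.png

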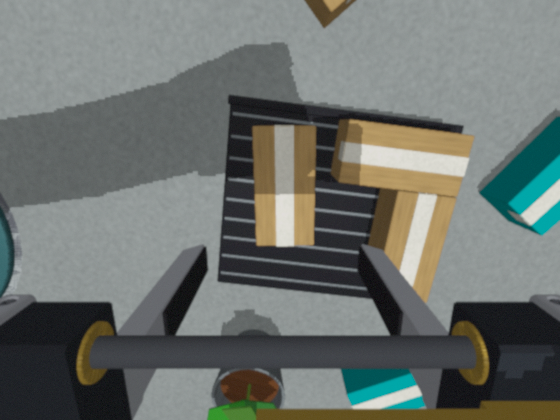

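The wrist view shows the stray's top corners at about (253,126), (316,125), (314,246) and (257,247). The side carton's top corners are at (341,121), (471,135), (463,194) and (333,180), and the jaws straddle the stray's right half.

```bash
python3 - <<'E'
from h import *
import json
c=json.load(open('wrist1.json'))
w=unproj(c,np.array([(253,126),(316,125),(314,246),(257,247)]),.083);print(w,w.mean(0),np.degrees(np.arctan2(*(w[0]+w[1]-w[2]-w[3])[::-1])))
w=unproj(c,np.array([(341,121),(471,135)]),.083);print(w)
# predicted from the slab fit
o=np.array([.56886,.04622]);t=np.radians(-7.365);R=np.array([[np.cos(t),-np.sin(t)],[np.sin(t),np.cos(t)]])
print([o+R@p for p in [(-.03,.09),(.09,.09)]])
E
```

```text
[[0.46358288 0.13244921]
 [0.52196009 0.13294047]
 [0.5227012  0.01247078]
 [0.46372452 0.01174794]] [0.49299217 0.0724021 ] 90.20971446727587
[[0.54494735 0.13633661]
 [0.66690896 0.12295289]]
[array([0.55064459, 0.13932316]), array([0.66965455, 0.12394039])]
```

Emit:
step_arm:
  moves:
    - [0.005, 0, -0.2, 0, 0, 0, 1]
    - [0.005, 0, -0.4, 0, 0, 0, 1]
    - [0.005, 0, -0.55, 0, 0, 0, 1]
    - [0.005, 0, -0.7, 0, 0, 0, 1]
    - [0.005, 0, -0.81, 0, 0, 0, 1]
    - [0.005, 0, -0.81, 0, 0, 0, 1]
    - [0.005, 0, -0.81, 0, 0, 0, 0.5]
    - [0.005, 0, -0.81, 0, 0, 0, 0.5]
    - [0.005, 0, -0.81, 0, 0, 0, 0.5]
    - [0.005, 0, -0.81, 0, 0, 0, 0.5]
  grip_force: 20

```text
time: 5.15
tool_pos: [0.492, 0.0556, 0.0442]
eef_rot: [0.001, 0.709, 0.705, 0.0]
wrist_force: [0.1, -0.1, 0.4]
gripper_width: 0.0656
gripper_force: 0.0
```

Emit:
step_arm:
  moves:
    - [0, 0, 0, 0, 0, 0, 0]
    - [0, 0, 0, 0, 0, 0, 0]
    - [0, 0, 0, 0, 0, 0, 0]
    - [0, 0, 0, 0, 0, 0, 0]
    - [0, 0, 0, 0, 0, 0, 0]
    - [0.01, 0.005, 0, 0, 0, -0.015, 0]
    - [0.02, 0.01, 0, 0, 0, -0.03, 0]
    - [0.03, 0.015, 0, 0, 0, -0.045, 0]
    - [0.05, 0.025, 0, 0, 0, -0.06, 0]
    - [0.05, 0.025, 0, 0, 0, -0.06, 0]
  grip_force: 20

```text
time: 6.15
tool_pos: [0.5018, 0.0608, 0.044]
eef_rot: [0.0, 0.753, 0.658, -0.0]
wrist_force: [-2.2, -0.3, 9.3]
gripper_width: 0.0597
gripper_force: 20.0
```

Emit:
step_arm:
  moves:
    - [0.01, -0.001, 0, 0, 0, 0, 0]
    - [0.02, -0.003, 0, 0, 0, 0, 0]
    - [0.03, -0.004, 0, 0, 0, 0, 0]
    - [0.035, -0.005, 0, 0, 0, 0, 0]
    - [0.04, -0.005, 0, 0, 0, 0, 0]
    - [0.045, -0.006, 0, 0, 0, 0, 0]
    - [0.05, -0.006, 0, 0, 0, 0, 0]
    - [0.05, -0.006, 0, 0, 0, 0, 0]
    - [0.05, -0.006, 0, 0, 0, 0, 0]
    - [0.05, -0.006, 0, 0, 0, 0, 0]

```text
time: 7.15
tool_pos: [0.5107, 0.0599, 0.0439]
eef_rot: [-0.0, 0.752, 0.659, -0.001]
wrist_force: [-9.9, 0.6, 16.9]
gripper_width: 0.06
gripper_force: 20.0
```

Emit:
step_arm:
  moves:
    - [-0.003, 0.005, 0, 0, 0, 0, 0]
    - [-0.002, 0.01, 0, 0, 0, 0, 0]
    - [-0.001, 0.015, 0, 0, 0, 0, 0]
    - [0, 0.02, 0, 0, 0, 0, 0]
    - [0, 0.025, 0, 0, 0, 0, 0]
    - [0, 0.03, 0, 0, 0, 0, 0]
    - [0, 0.034, 0, 0, 0, 0, 0]
    - [0, 0.034, 0, 0, 0, 0, 0]
    - [0, 0.034, 0, 0, 0, 0, 0]
    - [0, 0.034, 0, 0, 0, 0, 0]

```text
time: 8.15
tool_pos: [0.512, 0.0655, 0.044]
eef_rot: [0.001, 0.752, 0.659, -0.0]
wrist_force: [1.3, -5.9, 7.2]
gripper_width: 0.06
gripper_force: 20.0
```

Emit:
step_arm:
  moves:
    - [0, 0.004, 0, 0, 0, 0, 0]
    - [0, 0.007, 0, 0, 0, 0, 0]
    - [0, 0.01, 0, 0, 0, 0, 0]
    - [0, 0.012, 0, 0, 0, 0, 0]
    - [0, 0.015, 0, 0, 0, 0, 0]
    - [0, 0.015, 0, 0, 0, 0, 0]
    - [0, 0.015, 0, 0, 0, 0, 0]
    - [0, 0.015, 0, 0, 0, 0, 0]
    - [0, 0.015, 0, 0, 0, 0, 0]
    - [0, 0.015, 0, 0, 0, 0, 0]

```text
time: 9.15
tool_pos: [0.5119, 0.0669, 0.0439]
eef_rot: [0.001, 0.753, 0.658, -0.001]
wrist_force: [-2.0, -14.7, 11.1]
gripper_width: 0.0597
gripper_force: 20.0
```

Emit:
step_arm:
  moves:
    - [0.003, -0.004, 0, 0, 0, 0, 0]
    - [0.006, -0.006, 0, 0, 0, 0, 0]
    - [0.006, -0.006, 0, 0, 0, 0, 0]
    - [0.006, -0.006, 0, 0, 0, 0, 0.8]
    - [0.006, -0.006, 0, 0, 0, 0, 0.9]
    - [0.006, -0.006, 0, 0, 0, 0, 1]
    - [0.006, -0.006, 0, 0, 0, 0, 1]
    - [0.006, -0.006, 0.2, 0, 0, 0, 1]
    - [0.006, -0.006, 0.4, 0, 0, 0, 1]
    - [0.006, -0.006, 0.7, 0, 0, 0, 1]

```text
time: 10.15
tool_pos: [0.5118, 0.0682, 0.174]
eef_rot: [-0.001, 0.752, 0.659, -0.001]
wrist_force: [0.8, -0.5, 0.7]
gripper_width: 0.0945
gripper_force: 0.0
```

```bash
python3 - <<'E'
from bench import status,cams
import cv2,numpy as np,json
c=cams.calibration('wrist');im=cams.camera('wrist')
json.dump({k:np.array(v).tolist() for k,v in c.items()},open('wrist2.json','w'))
s=status.get_state();print(s['time'],s['tool_pos'],s['gripper_width'])
cv2.imwrite('pics/w2.png',im)
E
```

```text
10.2 [0.51517743 0.06945019 0.18209641] 0.09412833931518429
```

View pics/w2.png

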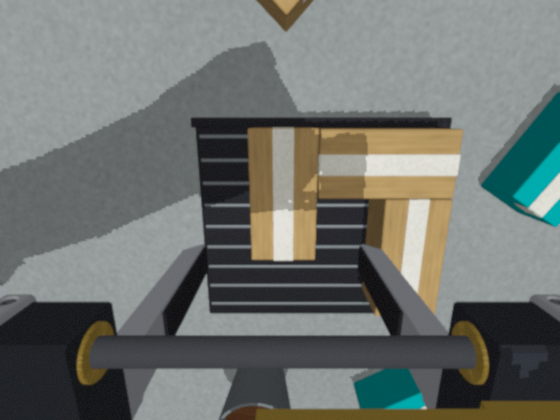

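The wrist view shows the stray flush with the side carton's end (column 318) and with its left end at the lip, so it is home. Next is the spare.

Emit:
step_arm:
  moves:
    - [0.08, 0.9, 0, 0, 0, 0.385, 1]
    - [0.08, 0.9, 0, 0, 0, 0.385, 1]
    - [0.08, 0.9, 0, 0, 0, 0.385, 1]
    - [0.08, 0.9, 0, 0, 0, 0.385, 1]
    - [0.08, 0.9, 0, 0, 0, 0.385, 1]
    - [0.08, 0.9, 0, 0, 0, 0.385, 1]
    - [0.08, 0.9, 0, 0, 0, 0.385, 1]
    - [0.08, 0.9, 0, 0, 0, 0.385, 1]
    - [0.08, 0.9, 0, 0, 0, 0.385, 1]
    - [0.08, 0.9, 0, 0, 0, 0.385, 1]

```text
time: 11.2
tool_pos: [0.5288, 0.248, 0.1735]
eef_rot: [0.0, 0.434, 0.901, -0.0]
wrist_force: [0.2, -0.5, 0.7]
gripper_width: 0.0937
gripper_force: 0.0
```

```bash
python3 - <<'E'
from bench import status,cams
import cv2,numpy as np,json
c=cams.calibration('wrist');im=cams.camera('wrist')
json.dump({k:np.array(v).tolist() for k,v in c.items()},open('wrist3.json','w'))
s=status.get_state();print(s['time'],s['tool_pos'],s['eef_rot'])
cv2.imwrite('pics/w3.png',im)
E
```

```text
11.25 [0.52879955 0.24807823 0.17353547] [ 1.64129483e-04  4.33827599e-01  9.00995886e-01 -2.52741481e-05]
```

View pics/w3.png

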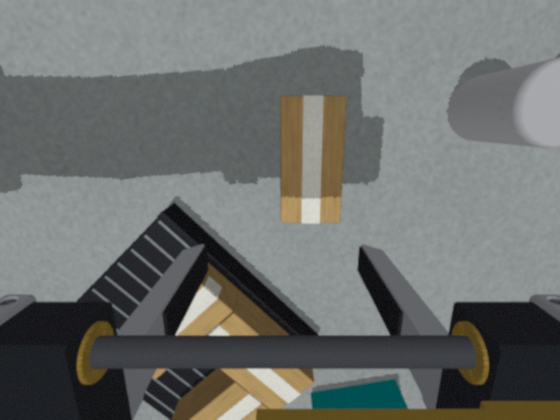

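The wrist view shows the spare's corners at (280,96), (346,96), (341,223) and (281,223), aligned with the jaws and close to the column centre. The bottle at (510,100) is clear.

```bash
python3 - <<'E'
from h import *
import json
c=json.load(open('wrist3.json'))
w=unproj(c,np.array([(280,96),(346,96),(341,223),(281,223)]),.055);d=(w[2]+w[3]-w[0]-w[1])/2
print(w,w.mean(0),np.degrees(np.arctan2(d[1],d[0])),np.linalg.norm(d),np.linalg.norm(w[0]-w[1]),np.linalg.norm(w[2]-w[3]))
print('C',-np.array(c['R']).T@c['t'])
g=w.mean(0)+.02*d/np.linalg.norm(d);print(g,(g-[.5288,.2481])/.2)
print('tooly',2*np.degrees(np.arctan2(.901,.43383))-90)
E
```

```text
[[0.46223077 0.32668729]
 [0.50824301 0.36335866]
 [0.58385157 0.27138395]
 [0.53703857 0.23404641]] [0.52284098 0.29886908] -50.82842249531999 0.11906720899543047 0.05883803980178272 0.059879456706696664
C [0.47783929 0.3108249  0.3515418 ]
[0.53547388 0.28336392] [0.03336938 0.17631959]
tooly 38.57852461816054
```

Emit:
step_arm:
  moves:
    - [0.031, 0.174, 0, 0, 0, 0.002, 1]
    - [0.031, 0.174, -0.15, 0, 0, 0.002, 1]
    - [0.031, 0.174, -0.35, 0, 0, 0.002, 1]
    - [0.031, 0.174, -0.55, 0, 0, 0.002, 1]
    - [0.031, 0.174, -0.7, 0, 0, 0.002, 1]
    - [0.031, 0.174, -0.785, 0, 0, 0.002, 1]
    - [0.031, 0.174, -0.785, 0, 0, 0.002, 0.8]
    - [0.031, 0.174, -0.785, 0, 0, 0.002, 0]
    - [0.031, 0.174, -0.785, 0, 0, 0.002, 0]
    - [0.031, 0.174, -0.785, 0, 0, 0.002, 0]
  grip_force: 35

```text
time: 12.25
tool_pos: [0.5357, 0.2832, 0.0178]
eef_rot: [0.001, 0.432, 0.902, 0.001]
wrist_force: [0.9, 0.3, 0.1]
gripper_width: 0.0654
gripper_force: 0.0
```

Emit:
step_arm:
  moves:
    - [0, 0, 0, 0, 0, 0, 0]
    - [0, 0, 0, 0, 0, 0, 0]
    - [0, 0, 0, 0, 0, 0, 0]
    - [0, 0, 0.1, 0, 0, 0, 0]
    - [0, 0, 0.2, 0, 0, 0, 0]
    - [0, 0, 0.3, 0, 0, 0, 0]
    - [0, 0, 0.4, 0, 0, 0, 0]
    - [0, 0, 0.5, 0, 0, 0, 0]
    - [0, 0, 0.6, 0, 0, 0, 0]
    - [0, 0, 0.6, 0, 0, 0, 0]

```text
time: 13.25
tool_pos: [0.5359, 0.2836, 0.1389]
eef_rot: [0.001, 0.432, 0.902, 0.001]
wrist_force: [0.2, 0.5, -1.6]
gripper_width: 0.0596
gripper_force: 35.0
```

Emit:
step_arm:
  moves:
    - [0.017, -0.75, 0, 0, 0, 0.1825, 0]
    - [0.017, -0.75, 0, 0, 0, 0.1825, 0]
    - [0.017, -0.75, 0, 0, 0, 0.1825, 0]
    - [0.017, -0.75, 0, 0, 0, 0.1825, 0]
    - [0.017, -0.75, 0, 0, 0, 0.1825, 0]
    - [0.017, -0.75, 0, 0, 0, 0.1825, 0]
    - [0.017, -0.75, 0, 0, 0, 0.1825, 0]
    - [0.017, -0.75, 0, 0, 0, 0.1825, 0]
    - [0.017, -0.75, 0, 0, 0, 0.1825, 0]
    - [0.017, -0.75, 0, 0, 0, 0.1825, 0]

```text
time: 14.25
tool_pos: [0.5382, 0.1335, 0.1364]
eef_rot: [-0.0, 0.252, 0.968, -0.0]
wrist_force: [-0.3, -0.2, -2.9]
gripper_width: 0.0596
gripper_force: 35.0
```

Emit:
step_arm:
  moves:
    - [0.017, -0.75, 0, 0, 0, 0.1825, 0]
    - [0.017, -0.75, 0, 0, 0, 0.1825, 0]
    - [0.017, -0.75, 0, 0, 0, 0.1825, 0]
    - [0.017, -0.75, 0, 0, 0, 0.1825, 0]
    - [0.017, -0.75, 0, 0, 0, 0.1825, 0]
    - [0.017, -0.75, 0, 0, 0, 0.1825, 0]
    - [0.017, -0.75, 0, 0, 0, 0.1825, 0]
    - [0.017, -0.75, 0, 0, 0, 0.1825, 0]
    - [0.017, -0.75, 0, 0, 0, 0.1825, 0]
    - [0.017, -0.75, 0, 0, 0, 0.1825, 0]

```text
time: 15.25
tool_pos: [0.5418, -0.0165, 0.1365]
eef_rot: [0.0, 0.064, 0.998, -0.0]
wrist_force: [-0.2, -0.9, -3.8]
gripper_width: 0.0599
gripper_force: 35.0
```

```bash
python3 - <<'E'
from bench import status,cams
import cv2,numpy as np
im=cams.camera('wrist');s=status.get_state();print(s['time'],s['tool_pos'],s['eef_rot'],2*np.degrees(np.arctan2(s['eef_rot'][2],s['eef_rot'][1]))-90)
cv2.imwrite('pics/w4.png',im)
E
```

```text
15.3 [ 0.54174501 -0.01664871  0.13646037] [ 4.03225595e-05  6.36821208e-02  9.97970232e-01 -3.77235865e-05] 82.69762511432367
```

View pics/w4.png

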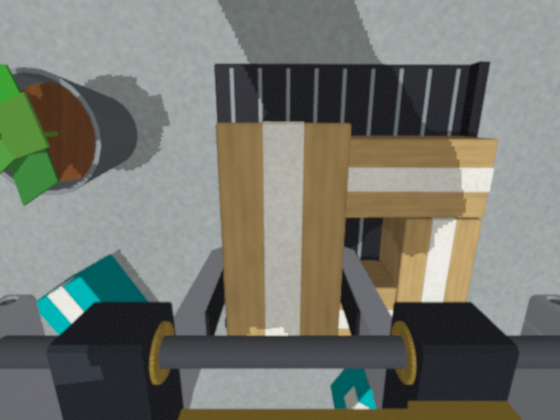

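The spare is held level and parallel to the slab. Its near end is at row 123, and the stray's right end is beside it at column 348. I'm lowering it.

Emit:
step_arm:
  moves:
    - [0, 0, -0.1, 0, 0, 0, 0]
    - [0, 0, -0.2, 0, 0, 0, 0]
    - [0, 0, -0.28, 0, 0, 0, 0]
    - [0, 0, -0.35, 0, 0, 0, 0]
    - [0, 0, -0.4, 0, 0, 0, 0]
    - [0, 0, -0.43, 0, 0, 0, 0]
    - [0, 0, -0.445, 0, 0, 0, 0]
    - [0, 0, -0.455, 0, 0, 0, 0]
    - [0, 0, -0.46, 0, 0, 0, 0]
    - [0, 0, -0.46, 0, 0, 0, 0]

```text
time: 16.3
tool_pos: [0.5421, -0.017, 0.0454]
eef_rot: [0.0, 0.064, 0.998, -0.0]
wrist_force: [-5.3, -1.5, 10.6]
gripper_width: 0.0597
gripper_force: 35.0
```

Emit:
step_arm:
  moves:
    - [0.005, 0, 0.003, 0, 0, 0, 0]
    - [0.01, -0.001, 0.003, 0, 0, 0, 0]
    - [0.015, -0.002, 0.003, 0, 0, 0, 0]
    - [0.02, -0.003, 0.003, 0, 0, 0, 0]
    - [0.025, -0.003, 0.003, 0, 0, 0, 0]
    - [0.03, -0.004, 0.003, 0, 0, 0, 0]
    - [0.035, -0.004, 0.003, 0, 0, 0, 0]
    - [0.04, -0.005, 0.003, 0, 0, 0, 0]
    - [0.04, -0.005, 0.003, 0, 0, 0, 0]
    - [0.04, -0.005, 0.003, 0, 0, 0, 0]

```text
time: 17.3
tool_pos: [0.5498, -0.0178, 0.0454]
eef_rot: [0.0, 0.064, 0.998, -0.0]
wrist_force: [-4.1, 0.9, 7.0]
gripper_width: 0.06
gripper_force: 35.0
```

Emit:
step_arm:
  moves:
    - [0.003, 0, 0, 0, 0, 0, 0]
    - [0.006, -0.001, 0, 0, 0, 0, 0]
    - [0.009, -0.001, 0, 0, 0, 0, 0]
    - [0.012, -0.002, 0, 0, 0, 0, 0]
    - [0.015, -0.002, 0, 0, 0, 0, 0]
    - [0.018, -0.002, 0, 0, 0, 0, 0]
    - [0.018, -0.002, 0, 0, 0, 0, 0]
    - [0.018, -0.002, 0, 0, 0, 0, 0]
    - [0.018, -0.002, 0, 0, 0, 0, 0]
    - [0.018, -0.002, 0, 0, 0, 0, 0]

```text
time: 18.3
tool_pos: [0.5533, -0.0182, 0.0454]
eef_rot: [0.0, 0.064, 0.998, -0.0]
wrist_force: [-4.9, 0.3, 7.7]
gripper_width: 0.0596
gripper_force: 35.0
```

Emit:
step_arm:
  moves:
    - [0.003, 0, 0, 0, 0, 0, 0]
    - [0.006, -0.001, 0, 0, 0, 0, 0]
    - [0.009, -0.001, 0, 0, 0, 0, 0]
    - [0.012, -0.002, 0, 0, 0, 0, 0]
    - [0.015, -0.002, 0, 0, 0, 0, 0]
    - [0.015, -0.002, 0, 0, 0, 0, 0]
    - [0.015, -0.002, 0, 0, 0, 0, 0]
    - [0.015, -0.002, 0, 0, 0, 0, 0]
    - [0.015, -0.002, 0, 0, 0, 0, 0]
    - [0.015, -0.002, 0, 0, 0, 0, 0]

```text
time: 19.3
tool_pos: [0.5548, -0.0183, 0.0453]
eef_rot: [-0.001, 0.064, 0.998, -0.0]
wrist_force: [-19.7, 0.9, 19.4]
gripper_width: 0.0599
gripper_force: 35.0
```

Emit:
step_arm:
  moves:
    - [-0.008, 0.003, 0, 0, 0, 0, 0]
    - [-0.008, 0.007, 0, 0, 0, 0, 0]
    - [-0.007, 0.012, 0, 0, 0, 0, 0]
    - [-0.007, 0.017, 0, 0, 0, 0, 0]
    - [-0.006, 0.022, 0, 0, 0, 0, 0]
    - [-0.006, 0.026, 0, 0, 0, 0, 0]
    - [-0.006, 0.03, 0, 0, 0, 0, 0]
    - [-0.006, 0.03, 0, 0, 0, 0, 0]
    - [-0.006, 0.03, 0, 0, 0, 0, 0]
    - [-0.006, 0.03, 0, 0, 0, 0, 0]

```text
time: 20.3
tool_pos: [0.5552, -0.0143, 0.0454]
eef_rot: [-0.0, 0.065, 0.998, -0.001]
wrist_force: [-4.6, -8.3, 12.0]
gripper_width: 0.0595
gripper_force: 35.0
```

Emit:
step_arm:
  moves:
    - [0, 0.003, 0, 0, 0, 0, 0]
    - [0, 0.006, 0, 0, 0, 0, 0]
    - [0, 0.009, 0, 0, 0, 0, 0]
    - [0, 0.01, 0, 0, 0, 0, 0]
    - [0, 0.01, 0, 0, 0, 0, 0]
    - [0, 0.01, 0, 0, 0, 0, 0]
    - [0, 0.01, 0, 0, 0, 0, 0]
    - [0, 0.01, 0, 0, 0, 0, 0]
    - [0, 0.01, 0, 0, 0, 0, 0]
    - [0, 0.01, 0, 0, 0, 0, 0]

```text
time: 21.3
tool_pos: [0.5556, -0.0115, 0.0454]
eef_rot: [0.0, 0.064, 0.998, -0.0]
wrist_force: [-0.5, -4.2, 5.5]
gripper_width: 0.0597
gripper_force: 35.0
```

Emit:
step_arm:
  moves:
    - [0, 0.003, 0, 0, 0, 0, 0]
    - [0, 0.006, 0, 0, 0, 0, 0]
    - [0, 0.009, 0, 0, 0, 0, 0]
    - [0, 0.01, 0, 0, 0, 0, 0]
    - [0, 0.01, 0, 0, 0, 0, 0]
    - [0, 0.01, 0, 0, 0, 0, 0]
    - [0, 0.01, 0, 0, 0, 0, 0]
    - [0, 0.01, 0, 0, 0, 0, 0]
    - [0, 0.01, 0, 0, 0, 0, 0]
    - [0, 0.01, 0, 0, 0, 0, 0]

```text
time: 22.3
tool_pos: [0.5556, -0.0112, 0.0454]
eef_rot: [0.0, 0.065, 0.998, -0.002]
wrist_force: [-2.1, -13.6, 9.7]
gripper_width: 0.0595
gripper_force: 35.0
```

Emit:
step_arm:
  moves:
    - [0.003, -0.004, 0, 0, 0, 0, 0]
    - [0.006, -0.006, 0, 0, 0, 0, 0]
    - [0.006, -0.006, 0, 0, 0, 0, 0]
    - [0.003, -0.006, 0, 0, 0, 0, 0.75]
    - [0.003, -0.006, 0, 0, 0, 0, 0.85]
    - [0.003, -0.006, 0, 0, 0, 0, 1]
    - [0.003, -0.006, 0, 0, 0, 0, 1]
    - [0.003, -0.006, 0.2, 0, 0, 0, 1]
    - [0.003, -0.006, 0.4, 0, 0, 0, 1]
    - [0.003, -0.006, 0.65, 0, 0, 0, 1]

```text
time: 23.3
tool_pos: [0.555, -0.0098, 0.1757]
eef_rot: [-0.001, 0.064, 0.998, 0.0]
wrist_force: [0.9, -0.9, 1.3]
gripper_width: 0.0939
gripper_force: 0.0
```

Emit:
step_arm:
  moves:
    - [0, 0.2, 0.2, 0, 0, 0, 1]
    - [0, 0.4, 0.3, 0, 0, 0, 1]
    - [0, 0.6, 0.3, 0, 0, 0, 1]
    - [0, 0.8, 0.3, 0, 0, 0, 1]
    - [0, 1, 0.3, 0, 0, 0, 1]
    - [0, 1, 0.3, 0, 0, 0, 1]
    - [0, 1, 0.3, 0, 0, 0, 1]
    - [0, 1, 0.3, 0, 0, 0, 1]
    - [0, 1, 0.3, 0, 0, 0, 1]
    - [0, 1, 0.3, 0, 0, 0, 1]

```text
time: 24.3
tool_pos: [0.556, 0.1889, 0.235]
eef_rot: [0.0, 0.065, 0.998, -0.0]
wrist_force: [-0.1, 0.6, -0.7]
gripper_width: 0.0941
gripper_force: 0.0
```

Emit:
step_arm:
  moves:
    - [0, 0.2, 0, 0, 0, 0, 1]
    - [0, 0.4, 0, 0, 0, 0, 1]
    - [0, 0.6, 0, 0, 0, 0, 1]
    - [0, 0.8, 0, 0, 0, 0, 1]
    - [0, 0.8, 0, 0, 0, 0, 1]
    - [0, 0.8, 0, 0, 0, 0, 1]
    - [0, 0.8, 0, 0, 0, 0, 1]
    - [0, 0.8, 0, 0, 0, 0, 1]
    - [0, 0.8, 0, 0, 0, 0, 1]
    - [0, 0.8, 0, 0, 0, 0, 1]

```text
time: 25.3
tool_pos: [0.5561, 0.3492, 0.2352]
eef_rot: [0.0, 0.064, 0.998, -0.0]
wrist_force: [0.6, -1.3, 0.5]
gripper_width: 0.094
gripper_force: 0.0
```

```bash
python3 - <<'E'
from bench import status,cams
import cv2
im=cams.camera('top');print(status.get_state()['tool_pos'])
cv2.imwrite('pics/top9.png',cv2.resize(im[180:300,190:325],None,fx=4.4,fy=4.4,interpolation=cv2.INTER_CUBIC))
E
```

```text
[0.55597903 0.34944881 0.2351433 ]
```

View pics/top9.png

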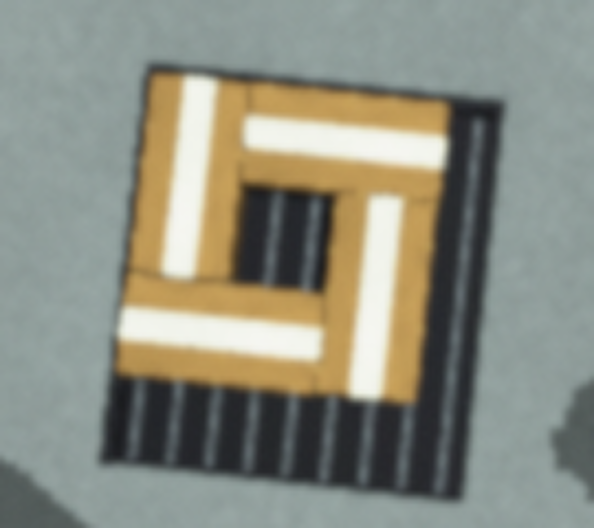

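The top view shows a tight pinwheel with a square hole at about (288,238). All joints are closed and the arm is clear, so I'm handing in.

```bash
python3 -c "
from bench import job;print(job.job_done())"
```

```text
the job is handed in; nothing more can be done
None
```

The pinwheel layer is closed and handed in at about 25 s: the stray is home, the spare is snug against both neighbours, and the last top view shows all four joints closed and no visible shift of the two cartons already in place; no verdict came back.

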